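# Check a splint board's edge with a straightedge

## Task

The near edge of the wooden splint board on the white checking base is to be checked for straightness. Take the straightedge out of its stand, tip it over onto the bare counter so that it lies flat with its grip upward, and let go; then lift it by the grip and lay it flat on the base, flush against the splint board and covering the whole of its near edge, and let go. Do not drop the straightedge, push the splint board out of place or move the other things.

Things in the scene. Friction and masses are not known exactly. Their poses are not given: they have to be found in the camera images.
- straightedge_mid (a point): Straightedge: aluminium blade 180 mm long (y), 70 mm wide (x), 6 mm thick (z), 0.17 to 0.27 kg, a dark grey grip bar on the middle of one face. This point: centre of the blade. z points out of the face with the grip (up when it lies flat, grip upward). At the start it stands on its +x long edge in the stand's slot, top 78 mm over the counter, grip on the side away from the robot.
- straightedge_top (a point): Middle of the straightedge's long edge that is uppermost at the start (35 mm along -x from the blade's centre, same axes). 28 mm of bare blade between this edge and the grip can be pinched across the 6 mm thickness. Both long edges are straight; either may be laid flush. Let go tilted 30 degrees or more with its other long edge on the counter, the blade falls flat.
- straightedge_grip (a point): Centre of the straightedge's grip bar, 18 mm along z from the blade's centre, same axes; the bar is 80 mm long (y), 14 mm wide (x) and 30 mm high (z), from the blade's face up.
- splint_board_edge (a point): Splint board: loose light-wood board 150 mm wide (y), 110 mm deep (x), 10 mm thick, 0.9 kg, hand slot and round corners on its far side; flat on the checking base, slides if pushed with more than about 5 N. This point: middle of its straight 150 mm near edge (towards the robot), 5 mm above the base. y runs along the edge, x from the edge into the board, z up.
- stand: Fixed dark grey stand: foot 50 mm (x) by 140 mm (y), 8 mm thick, with two slotted saddles at y = -55 and +55 mm, 28 mm wide in x, tops 27 mm high. The slot runs along y, is 7.5 mm wide (the blade leans a little in it), floor 8 mm above the counter. Origin: centre of the underside, on the counter. x points away from the robot.
- checking_base: Fixed white board 240 (x) by 230 mm (y), 15 mm thick, on the counter. Origin: centre of the underside; axes along the sides, x away from the robot. A clear strip of its top, at least 95 mm deep at the middle, lies in front of the splint board. The counter between it and the sink rim (rim 4 mm high, ends at world y = -0.05 m) is bare for at least 110 mm in y.
- tape_roll: Bystander: brown tape roll, 92 mm across, 48 mm high; origin in the middle of its underside. Leave alone.
- plaster_box: Bystander: small card box 45 x 70 x 32 mm; origin in the middle of its underside. Leave alone.
- saline_bottle: Bystander: bottle 49 x 77 mm, 130 mm high; origin in the middle of its underside. Leave alone.
- swab_box: Bystander: card box 58 x 98 x 48 mm; origin in the middle of its underside. Leave alone.
- oximeter: Bystander: finger-clip pulse meter 60 x 33 x 33 mm; origin in the middle of its underside. Leave alone.
Mind the look-alikes: they are no part of the job. Of the things shaped like the part that bears splint_board_edge, the wooden one is meant.

How it is judged:
By the outcome, as a careful person would: the job done as asked, in the order asked, and still so for the second after the job is handed in, with the robot touching nothing.
It also fails if it takes over 58 s, if anything falls off the work surface, if the arm or the gripper's body presses on something with over 40 N, if the wrist force passes 120 N, or if a joint passes its speed limit or range.

## Robot

A 6-joint arm with a two-finger parallel gripper is mounted at the origin on a cart in front of the work surface, level with it; the furniture and walls round the work are solid. World frame = base frame: x ahead of the robot, y to its left, z up, the work surface at z = 0. Lengths are in mm, angles in degrees, forces in N, time in s.
With the tool pointing down it reaches from about 300 to 875 mm from the base axis. Payload 4.2 kg.
Tool frame: the origin (TCP) lies where the fingers leave the gripper's body, on its centre line; the fingertips stand 73 mm ahead of it and the grasp point (between the pads) lies 54 mm ahead of it; z points along the fingers, y is the line along which they close (so a half turn about z gives the same grasp; the last joint's range is limited). The gripper opens to 85 mm and grips with 20 to 120 N. Pads are 22 mm wide; open, the fingers measure 114 mm over their backs; the gripper's body (76 mm by 85 mm) begins 54 mm behind the grasp point. The pads swing forward as they close: fully open they stand 13 mm farther back than shut.
Start: joints at [65.203, 18.312, 89.639, -0, 72.044, -1.146], TCP at [230.677, 526.709, 303.938] pointing down, gripper open.
Joint ranges: [-177.97, 177.97], [-48.28, 115.42], [12.27, 149.76], [-77.06, 257.06], [2.81, 150.46], [-146.56, 146.56]. Speed limits (degrees/s): [147.25, 147.25, 180, 180, 180, 180].

## Interface

Orientations are given as a 3x3 rotation matrix whose columns are the frame's x, y, z axes.
In Python, from rig import manip, open_gripper, gripper_close, eyes, order, status gives the robot as it stands. The module is installed in compiled form; this text tells all that it offers. Calls block until the motion is done:
- manip.move_ptp(position, orientation): joint-space move of the TCP to a pose.
- manip.line_to(position, vel=150, frame=None): straight line of the TCP; frame=None keeps the orientation; vel is the mean speed in mm/s.
- manip.set_joints(angles): joint-space move.
- open_gripper() and gripper_close(grip_force=None): open the fingers fully, or close them until they stop; grip_force is the grip in N (None keeps the last).
- manip.hold(seconds).
- manip.inverse_kinematics(position, orientation): joint angles nearest the present ones, or None.
- eyes.get_image(name): name is "side" or "top" or "wrist"; returns (picture, depth): 480x640x3 uint8, red, green, blue; 480x640 float32, mm along the optical axis (not along the pixel's ray), 0 where there is no reading.
- eyes.get_calibration(name): a dict with "fx", "fy", "cx", "cy" (pixels), "xyz" and "rotation" of the camera in the world. Camera axes: x right, y down, z forward; pixel columns grow to the right and rows downward; lengths in mm; the calibration is good to about 2 mm. The wrist camera is an equidistant fisheye: a pixel r from the principal point sees the ray r / f radians off the axis. A picture is of the moment at which its call begins: read the wrist's pose just before it. get_calibration takes no time and is no camera call; for the wrist camera it gives the pose at the moment of the call.
A pose or a line that the arm cannot do raises manip.PlanningError and nothing moves.
- order.job_done(): hands the job in; it is judged then, once.
Readings, each from a call of its own:
- status.read_clock(): time.
- status.read_joint_positions(): joint angles.
- status.read_qd(): joint speeds.
- status.read_tau(): joint torques, N m.
- status.read_eef_pos(): TCP position.
- status.read_orientation(): TCP orientation.
- status.read_force(): force on the tool from outside, world axes, zero at the start.
- status.read_wrist_torque(): the same for the moment, N m.
- status.read_width(): finger opening in mm.
- status.read_finger_force(): force on a finger pad.
Only numpy, scipy, OpenCV 4.12 (cv2) and the standard library are available. Lean on these libraries where they do the work, as an engineer would, in place of code of your own. Each camera call takes 0.05 s, during which the arm holds its last target. There are 200 camera calls.

## Working session

There is one attempt and no reset: what is moved stays moved. The work goes in short steps, each a Python script; the robot and the scene stay as the last script left them, time stands still between calls to the robot, and variables do not carry over. Pictures are saved under pics/ and viewed, at most 11 in all, crops included, and the job is handed in when it is done.

```bash
mkdir -p pics; cat > h.py <<'E'
import numpy as np, cv2
from rig import manip, open_gripper, gripper_close, eyes, order, status
def cloud(name):
    p,d=eyes.get_image(name); c=eyes.get_calibration(name)
    v,u=np.mgrid[0:480,0:640].astype(float); x=(u-c['cx'])/c['fx']; y=(v-c['cy'])/c['fy']
    if name=='wrist':
        r=np.hypot(x,y)+1e-9; s=np.tan(np.minimum(r,1.5))/r; x=x*s;y=y*s
    P=np.dstack([x*d,y*d,d])@np.array(c['rotation']).T+np.array(c['xyz'])
    P[d<=0]=np.nan
    return p,P
def save(n,p): cv2.imwrite('pics/'+n,p[...,::-1])
E
python3 - <<'E'
from h import *
for n in('top','side'):
    p,P=cloud(n); save(n+'0.png',p); np.save(n+'0.npy',P); c=eyes.get_calibration(n); print(n,c['xyz'],c['rotation'],c['fx'])
print(status.read_clock())
E
```

```text
top [ 218.99867055 -107.27840925 1464.74842592] [[ 0.01527104 -0.97711148  0.21217904]
 [-0.99987119 -0.01387475  0.00806819]
 [-0.00493959 -0.21227492 -0.9771975 ]] 472.91106947289796
side [ -285.40856637 -1351.99665188   722.42047347] [[ 0.84502885 -0.20431365  0.49414793]
 [-0.53465169 -0.33768655  0.77467113]
 [ 0.00859122 -0.91881648 -0.39459152]] 534.9800952213205
0.1
```

View pics/top0.png

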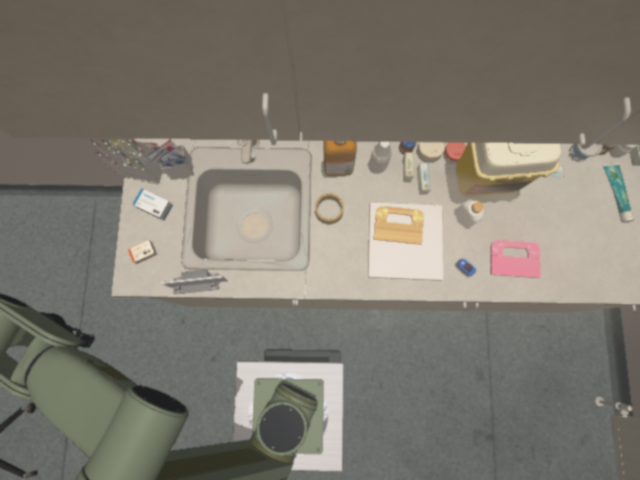

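View pics/side0.png

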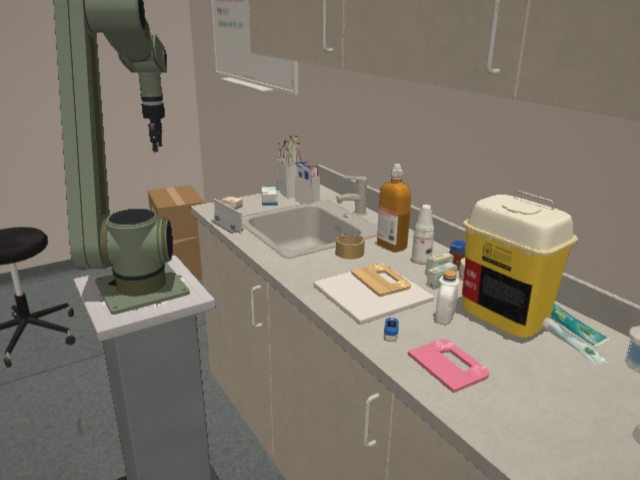

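The top view shows the straightedge in its stand at (195,281), the white base at about (405,240), the wooden board at (399,224) with near edge row ~243, the tape at (329,208), and bare counter at columns 312–366. The pink board is a look-alike. The side view agrees with this.

```bash
python3 - <<'E'
from h import *
P=np.load('top0.npy'); p=cv2.imread('pics/top0.png')
for u,v in [(175,284),(195,281),(215,279),(311,270),(200,294),(340,285),(405,265),(400,235),(329,208),(316,208),(142,251),(466,267)]: print((u,v),P[v,u].round())
R=P[190:300,360:450]; q=p[190:300,360:450].astype(int)
wood=(q[...,2]-q[...,0]>50)&(R[...,2]>12)&(R[...,2]<40); white=(q.min(2)>190)&(R[...,2]<30)
for n,m in(('wood',wood),('white',white)):
    X=R[m][:,:2]; print(n,m.sum(),cv2.minAreaRect(X.astype(np.float32)),cv2.boxPoints(cv2.minAreaRect(X.astype(np.float32))).round(), np.nanmedian(R[m][:,2]))
S=P[262:300,155:235].reshape(-1,3); T=S[(S[:,2]>60)&(S[:,2]<95)]; print(len(T)); print(T[np.argsort(T[:,1])].round()[::3])
T=S[(S[:,2]>20)&(S[:,2]<95)]; print(cv2.minAreaRect(T[:,:2].astype(np.float32)))
E
```

```text
(175, 284) [374. 346.  46.]
(195, 281) [382. 282.  64.]
(215, 279) [390. 224.  58.]
(311, 270) [429. -61.  -1.]
(200, 294) [349. 281.   2.]
(340, 285) [ 383. -151.    3.]
(405, 265) [ 447. -352.   13.]
(400, 235) [ 540. -337.   22.]
(329, 208) [ 631. -114.   -0.]
(316, 208) [618. -74.  42.]
(142, 251) [477. 464.  25.]
(466, 267) [ 440. -534.   34.]
wood 1423 ((575.5393676757812, -333.8274841308594), (152.2234344482422, 113.7474594116211), 84.96278381347656) [[ 512. -405.]
 [ 626. -415.]
 [ 639. -263.]
 [ 526. -253.]] 24.969899350360947
white 3658 ((527.2437133789062, -356.5588073730469), (227.226318359375, 237.56130981445312), 88.25910949707031) [[ 405. -467.]
 [ 643. -474.]
 [ 649. -247.]
 [ 412. -239.]] 14.840709785693775
187
[[395. 199.  62.]
 [392. 201.  66.]
 [393. 205.  79.]
 [393. 208.  76.]
 [391. 212.  73.]
 [396. 214.  79.]
 [394. 217.  75.]
 [393. 220.  78.]
 [390. 223.  77.]
 [390. 225.  81.]
 [389. 229.  63.]
 [389. 231.  65.]
 [393. 235.  76.]
 [388. 237.  67.]
 [390. 240.  77.]
 [393. 243.  79.]
 [388. 246.  66.]
 [385. 248.  67.]
 [393. 249.  77.]
 [386. 256.  62.]
 [
[... 175 characters left out ...]
.]
 [382. 287.  67.]
 [383. 289.  81.]
 [382. 293.  66.]
 [382. 296.  66.]
 [383. 298.  79.]
 [381. 301.  70.]
 [381. 303.  73.]
 [381. 306.  72.]
 [383. 308.  76.]
 [379. 312.  62.]
 [381. 315.  71.]
 [379. 318.  61.]
 [378. 319.  66.]
 [383. 323.  77.]
 [380. 325.  77.]
 [380. 328.  77.]
 [382. 330.  82.]
 [380. 334.  78.]
 [379. 338.  84.]
 [380. 339.  70.]
 [379. 342.  79.]
 [380. 347.  75.]
 [377. 349.  76.]
 [377. 352.  76.]
 [380. 355.  75.]
 [379. 357.  79.]
 [380. 361.  75.]
 [373. 365.  81.]
 [376. 365.  80.]
 [372. 370.  64.]
 [371. 372.  67.]
 [373. 375.  77.]
 [371. 379.  66.]]
((392.7057189941406, 289.72430419921875), (49.047447204589844, 181.45321655273438), 6.806374549865723)
```

```bash
cat >> h.py <<'E'
def Rd(yang, tilt=0, axis=None):
    "tool down, tool y along world angle yang (deg)"
    a=np.radians(yang); y=np.array([np.cos(a),np.sin(a),0]); z=np.array([0,0,-1.]); return np.column_stack([np.cross(y,z),y,z])
E
python3 - <<'E'
from h import *
print(np.round(status.read_orientation(),2))
for a in(7,187):
    for nm,pos,b in(('st',[386,289,213],a),('lay',[455,-145,213],a-97),('fin',[490,-335,150],a-12)):
        q=manip.inverse_kinematics(pos,Rd(b)); print(a,nm,np.round(q,0) if q is not None else None)
q=manip.inverse_kinematics([386,289,213],Rd(7)); q2=manip.inverse_kinematics([386,289,213],Rd(187))
a=7 if abs(q[5])<abs(q2[5]) else 187
manip.move_ptp([386,289,213],Rd(a)); print(a,status.read_clock())
p,P=cloud('wrist'); save('w1.png',p); np.save('w1.npy',P)
E
```

```text
[[-0.92  0.4  -0.  ]
 [ 0.4   0.92 -0.  ]
 [ 0.   -0.   -1.  ]]
7 st [ 35.  15. 109.  -0.  56.  28.]
7 lay [-19.  14. 110.  -0.  56.  71.]
7 fin [-35.  28.  99.  -0.  53. -30.]
187 st None
187 lay [ -19.   14.  110.   -0.   56. -109.]
187 fin NoneTraceback (most recent call last):
  File "<stdin>", line 7, in <module>
TypeError: 'NoneType' object is not subscriptable
```

```bash
python3 - <<'E'
from h import *
manip.move_ptp([386,289,213],Rd(7)); print(status.read_clock())
p,P=cloud('wrist'); save('w1.png',p); np.save('w1.npy',P)
z=P[...,2]; m=(z>70)&(z<86)&(abs(P[...,0]-386)<40)&(abs(P[...,1]-289)<110)
X=P[m]; print(m.sum(),X.mean(0),cv2.minAreaRect(X[:,:2].astype(np.float32)))
l=cv2.fitLine(X[:,:2].astype(np.float32),cv2.DIST_HUBER,0,.01,.01).ravel(); print(l, X[:,1].min(),X[:,1].max())
E
```

```text
1.2417
2892 [383.63627617 302.07502794  77.41709988] ((384.97216796875, 291.303955078125), (6.513943672180176, 178.92001342773438), 7.021805286407471)
[ 1.2417873e-01 -9.9225986e-01  3.8348630e+02  3.0243451e+02] 202.3101740879721 380.3947870159793
```

View pics/w1.png

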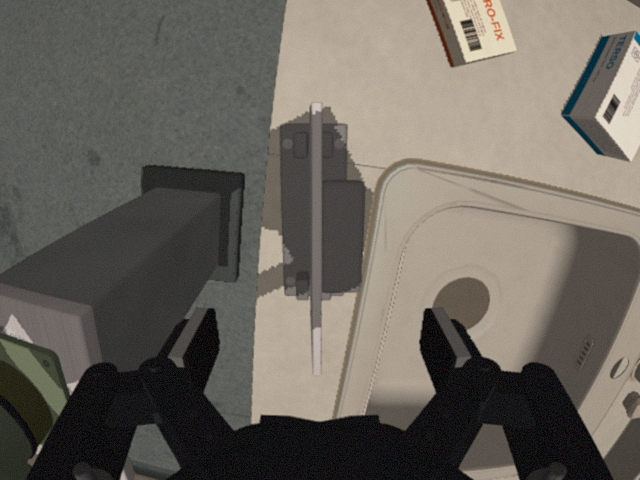

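The blade top runs from (317,103) to (317,373), with the grip on the far side and the finger pads clear on both sides. I'll pinch at the blade's middle.

```bash
cat >> h.py <<'E'
def lay(th,x=460,y=-185,d=117.5,up=0):
    s,c=np.sin(np.radians(th)),np.cos(np.radians(th))
    bz=np.array([0,-c,s]); bx=np.array([0,-s,-c]); by=np.cross(bz,bx)
    return np.array([x,y,up])-bx*d, np.column_stack([by,bz,bx])
E
python3 - <<'E'
from h import *
for up in(60,0): print(np.round(manip.inverse_kinematics(*lay(37,up=up)),0))
manip.line_to([385,291.3,125]); gripper_close(80); print(status.read_width(),status.read_finger_force(),status.read_force())
manip.line_to([385,291.3,200],vel=100); print(status.read_width(),status.read_force(),status.read_clock())
p,r=lay(37,up=40); manip.move_ptp(p,r); print(status.read_eef_pos(),status.read_clock(),status.read_width(),status.read_force())
q,_=eyes.get_image('side'); save('s1.png',cv2.resize(q[130:380,180:480],None,fx=2,fy=2))
E
```

```text
[  3.  22. 119. -49.  53. 128.]
[  3.  28. 122. -55.  47. 137.]
4.297228584056406 78.46073627471924 [-4.97676798  1.12408592  6.25448179]
4.293050924783038 [ 0.04520495  0.05324381 -2.93453597] 3.6333
[ 460.28003069 -113.84283643  133.7465463 ] 5.275 4.597801298312816 [-0.08219423  0.41074449 -3.02189196]
```

View pics/s1.png

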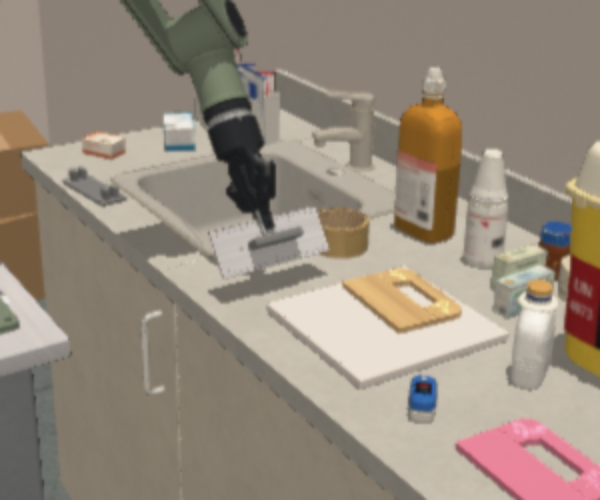

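The blade is held tilted with its grip up and is clear of the tape. Next I lower it until it touches the counter, release, and withdraw along the tool axis.

```bash
python3 - <<'E'
from h import *
p,r=lay(37,up=6); manip.line_to(p,vel=80,frame=r)
f0=status.read_force()[2]; up=6
while up>-10:
    up-=1; manip.line_to(lay(37,up=up)[0],vel=40)
    f=status.read_force()[2]
    if f-f0>2.5: break
print(up,f0,f,status.read_clock(),status.read_width())
open_gripper(); manip.hold(.3); print(status.read_force())
p=np.array(status.read_eef_pos()); R=np.array(status.read_orientation())
manip.line_to(p-R[:,2]*70,vel=120); print(status.read_clock())
manip.move_ptp([455,-150,200],Rd(-90)); 
p,P=cloud('wrist'); save('w2.png',p); np.save('w2.npy',P); print(status.read_clock())
E
```

```text
1 -2.6464882862286476 5.530655494671061 7.15 4.597178059309578
[ 0.29773586  0.00689576 -1.48488401]
8.9333
9.975
```

View pics/w2.png

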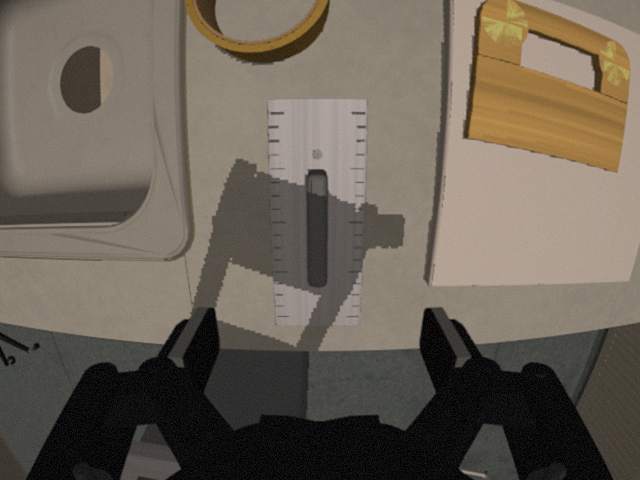

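The blade lies flat at (317,215) with its grip up at (317,230), and the base and board are in view on the right. I'll measure the grip and the board's near edge.

```bash
python3 - <<'E'
from h import *
P=np.load('w2.npy'); p=cv2.imread('pics/w2.png').astype(int); z=P[...,2]
m=(z>29)&(z<42)&(abs(P[...,0]-455)<80)&(abs(P[...,1]+150)<30); X=P[m]
print('grip',m.sum(),X[:,2].mean(),cv2.minAreaRect(X[:,:2].astype(np.float32)))
m=(z>3)&(z<10)&(p.min(2)>80)&(abs(P[...,1]+150)<45)&(abs(P[...,0]-455)<120); X=P[m]
print('blade',m.sum(),cv2.minAreaRect(X[:,:2].astype(np.float32)))
w=(p[...,2]-p[...,0]>60)&(P[...,1]<-230)&(z>10)&(z<40); X=P[w]; print('wood',np.median(X[:,2]),cv2.boxPoints(cv2.minAreaRect(X[:,:2].astype(np.float32))).round(1))
b=(z>11)&(z<40)&(P[...,1]<-200); X=P[b]; print('base min y side', [ (x0,X[abs(X[:,0]-x0)<8][:,1].max().round(1)) for x0 in (430,470,520,560)], 'front',X[:,0].min())
E
```

```text
grip 2266 34.58412827757568 ((461.3575744628906, -148.3993377685547), (13.324244499206543, 79.67228698730469), 89.59807586669922)
blade 16890 ((460.75274658203125, -148.30857849121094), (180.45709228515625, 70.84473419189453), 0.24955809116363525)
wood 24.52374965714415 [[ 513.6 -401.3]
 [ 622.8 -411.4]
 [ 636.6 -261.1]
 [ 527.5 -251. ]]
base min y side [(430, np.float64(-234.8)), (470, np.float64(-236.0)), (520, np.float64(-237.2)), (560, np.float64(-238.7))] front 404.37135680719456
```

```bash
cat >> h.py <<'E'
Y=-5.3; u=np.array([np.cos(np.radians(Y)),np.sin(np.radians(Y))]); v=np.array([-u[1],u[0]])
def fin(gap,bottom,e=(520.5,-326.2),sh=-7):
    c=np.array(e)-(35+gap)*u+sh*v; return [c[0],c[1],bottom+82]
E
python3 - <<'E'
from h import *
manip.move_ptp([461,-148.3,130],Rd(-90)); manip.line_to([461,-148.3,82],vel=80); gripper_close(60); print(status.read_width(),status.read_force())
manip.line_to([461,-148.3,150],vel=100); manip.move_ptp(fin(15,50),Rd(Y)); print(status.read_width(),status.read_clock(),status.read_force())
p,P=cloud('wrist'); save('w3.png',p); np.save('w3.npy',P)
E
```

```text
13.0154908917834 [0.37593199 0.21995468 3.17320904]
13.280566363947598 14.15 [ 0.02349893 -0.98635239 -2.99773504]
```

View pics/w3.png

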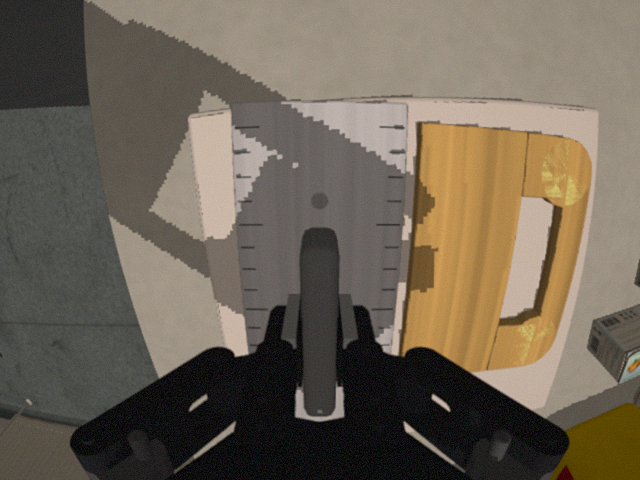

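The blade is held level over the strip, its leading edge at column ~405 and the board's near edge at column ~415. I'll measure both edges in this frame.

```bash
cat > m.py <<'E'
from h import *
def edge(P,m,side):
    "fit line to extreme u coordinate per v bin; returns u at v=mid, slope deg"
    A=P[m][:,:2]; a=A@u; b=A@v; B=[]
    for t in np.arange(b.min()+12,b.max()-12,3):
        k=abs(b-t)<1.5
        if k.sum()>4: B.append((t,np.percentile(a[k],99 if side>0 else 1)))
    B=np.array(B); k=np.ones(len(B),bool)
    for _ in range(4):
        f=np.polyfit(B[k,0],B[k,1],1); r=B[:,1]-np.polyval(f,B[:,0]); k=abs(r)<max(2*np.median(abs(r)),.5)
    return f,b.min(),b.max(),np.degrees(np.arctan(f[0])),k.sum()
def meas(p,P,zb,tool):
    z=P[...,2]; p=p.astype(int); a=P[...,:2]@u; wood=(p[...,0]-p[...,2]>60)&(z>18)&(z<33)
    bl=(p.max(2)-p.min(2)<30)&(p.min(2)>60)&(abs(z-zb)<5)&(abs(a-np.dot(tool,u))<50)
    bl[250:]=False; w=edge(P,wood,-1); b=edge(P,bl,1)
    vt=np.dot(tool,v)
    print('wood',w,'\nblade',b,'\nedge u at tool:',np.polyval(w[0],vt),np.polyval(b[0],vt),'tool u,v',np.dot(tool,u),vt)
E
python3 - <<'E'
from m import *
meas(cv2.imread('pics/w3.png')[...,::-1],np.load('w3.npy'),56,fin(15,50)[:2])
E
```

```text
wood (array([ -0.73499587, 350.25158527]), np.float64(-504.69420114301624), np.float64(-202.03527844409257), np.float64(-36.31573286569605), np.int64(51)) 
blade (array([-3.28050143e-03,  5.32062846e+02]), np.float64(-255.99666815050912), np.float64(-194.35269980125514), np.float64(-0.1879582123938757), np.int64(13)) 
edge u at tool: 558.7893958107628 532.993610828945 tool u,v 498.40599103014335 -283.7265057818754
```

```bash
sed -i 's/(z>18)&(z<33)/(z>18)\&(z<33)\&(abs(P[...,1]+327)<72)/' m.py; python3 - <<'E'
from m import *
meas(cv2.imread('pics/w3.png')[...,::-1],np.load('w3.npy'),56,fin(15,50)[:2])
E
```

```text
wood (array([4.61696180e-03, 5.50034982e+02]), np.float64(-346.04126069351724), np.float64(-202.08246633945245), np.float64(0.2645305454777425), np.int64(34)) 
blade (array([-3.28050143e-03,  5.32062846e+02]), np.float64(-255.99666815050912), np.float64(-194.35269980125514), np.float64(-0.1879582123938757), np.int64(13)) 
edge u at tool: 548.7250275502012 532.993610828945 tool u,v 498.40599103014335 -283.7265057818754
```

```bash
python3 - <<'E'
from m import *
manip.line_to(fin(5,50),vel=80,frame=Rd(-5.65)); manip.line_to(fin(5,18),vel=60)
print(status.read_force(),status.read_eef_pos()); t=np.array(status.read_eef_pos())
p,P=cloud('wrist'); save('w4.png',p[:400,120:620]); np.save('w4.npy',P); meas(p,P,24,t[:2]); print(status.read_clock())
E
```

```text
[-0.29439588 -0.54400327 -3.14803329] [ 480.08093048 -329.56454735   99.83261223]
wood (array([-5.35772171e-03,  5.47666277e+02]), np.float64(-347.1752467774362), np.float64(-202.16120895586204), np.float64(-0.30697190481237263), np.int64(27)) 
blade (array([5.27010622e-03, 5.44717586e+02]), np.float64(-256.547538935016), np.float64(-194.87714423301423), np.float64(0.30195204839770884), np.int64(13)) 
edge u at tool: 549.1868527844787 543.2218761235433 tool u,v 508.47051044729426 -283.8102018694484
15.2083
```

View pics/w4.png

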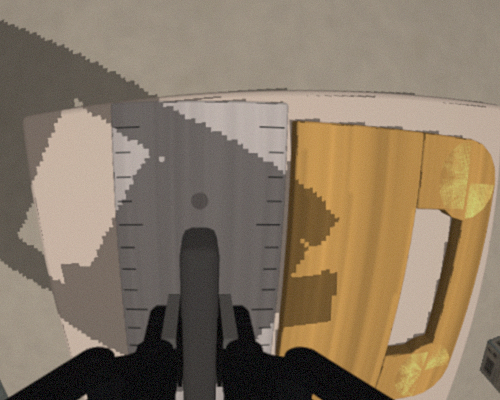

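The gap is about 6 mm and nearly parallel, with blade edge at column ~288 and board edge at ~295 in the crop. I'll set it down and slide it until it touches gently.

```bash
python3 - <<'E'
from m import *
R=Rd(-5.35); manip.line_to(fin(4,17),vel=40,frame=R); f0=status.read_force(); b=17
while b>11:
    b-=.4; manip.line_to(fin(4,b),vel=20); f=status.read_force()
    if f[2]-f0[2]>1.5: break
print('down',b,f-f0)
if f[2]-f0[2]>4: b+=.3; manip.line_to(fin(4,b),vel=20); print(status.read_force()-f0)
f1=status.read_force(); g=4; L=[]
while g>-5:
    g-=.4; manip.line_to(fin(g,b),vel=20); f=status.read_force()-f1; h=f[:2]@u; L.append((round(g,1),round(h,2),round(f[2],2),round(status.read_wrist_torque()[2],3)))
    if h<-2.2: break
print(L,status.read_clock())
p,P=cloud('wrist'); save('w5.png',cv2.resize(p[80:330,330:480],None,fx=3,fy=2.4)); meas(p,P,21,status.read_eef_pos()[:2])
E
```

```text
down 15.000000000000002 [-0.3989928  -0.11920163  2.09117373]
[(3.6, np.float64(-0.96), np.float64(2.58), np.float64(0.075)), (3.2, np.float64(-4.16), np.float64(4.15), np.float64(0.037))] 17.2083
wood (array([-2.27440962e-03,  5.48218196e+02]), np.float64(-346.4631428311554), np.float64(-202.05822828998393), np.float64(-0.13031384749473207), np.int64(27)) 
blade (array([-8.62667912e-04,  5.44315701e+02]), np.float64(-256.44139329110766), np.float64(-194.8532707364632), np.float64(-0.04942721823090129), np.int64(13)) 
edge u at tool: 548.8635534299298 544.5604803390838 tool u,v 509.94591917592714 -283.74732293065483
```

View pics/w5.png

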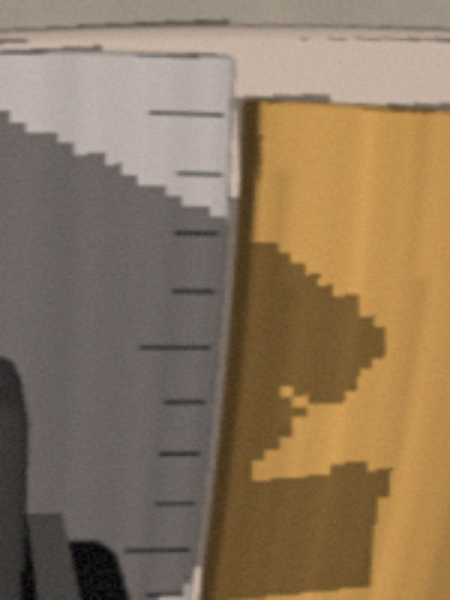

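That force was friction from pressing down, and a thin white gap still shows at column ~235. I'll hover slightly, advance to real contact, then set down.

```bash
python3 - <<'E'
from m import *
g=4; b=15.7; manip.line_to(fin(g,b),vel=20); manip.hold(.2); f1=status.read_force(); print(f1,status.read_eef_pos()-np.array(fin(g,b))); L=[]
while g>-4:
    g-=.4; manip.line_to(fin(g,b),vel=20); manip.hold(.1); f=status.read_force()-f1; h=f[:2]@u; L.append((round(g,1),round(h,2),round(f[2],2),round(status.read_wrist_torque()[2],3)))
    if h<-1.8: break
print(np.array(L),status.read_clock())
p,P=cloud('wrist'); save('w6.png',cv2.resize(p[80:330,330:480],None,fx=3,fy=2.4)); meas(p,P,21,status.read_eef_pos()[:2])
E
```

```text
[-0.48706793 -0.98591255 -2.80753062] [ 0.10599194  0.06978057 -0.35893558]
[[ 3.60e+00  3.80e-01  1.35e+00 -4.50e-02]
 [ 3.20e+00  6.00e-02 -1.00e-02 -5.50e-02]
 [ 2.80e+00 -3.10e-01 -2.50e-01  4.00e-03]
 [ 2.40e+00 -1.90e-01 -9.20e-01 -2.50e-02]
 [ 2.00e+00  4.10e-01 -6.40e-01  5.80e-02]
 [ 1.60e+00  5.00e-01  1.01e+00 -4.90e-02]
 [ 1.20e+00  2.80e-01  6.70e-01  1.20e-02]
 [ 8.00e-01 -1.68e+00  1.40e+00  1.10e-02]
 [ 4.00e-01 -5.39e+00  2.97e+00 -5.10e-02]] 20.8583
wood (array([-3.88927192e-03,  5.47922835e+02]), np.float64(-346.6035691685147), np.float64(-202.07611167331194), np.float64(-0.22283774263853906), np.int64(27)) 
blade (array([7.25559115e-03, 5.48496660e+02]), np.float64(-256.952792410321), np.float64(-194.6899721192708), np.float64(0.41570745600586934), np.int64(13)) 
edge u at tool: 549.0260112503553 546.438640673199 tool u,v 512.286150493115 -283.6460269902663
```

View pics/w6.png

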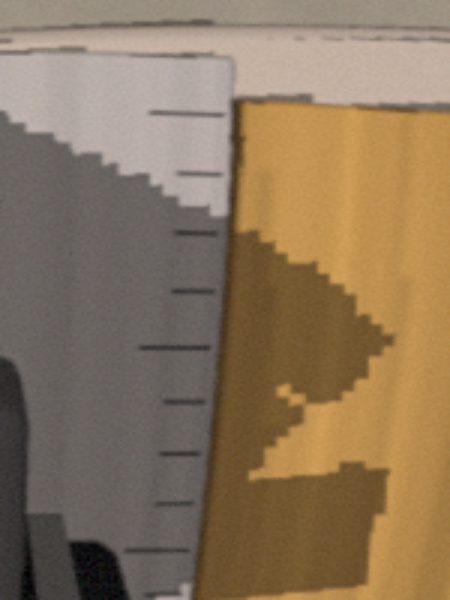

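The blade now touches the board along the visible edge with no white gap. I'll ease off, set it down, release, retreat and check from above.

```bash
python3 - <<'E'
from m import *
manip.line_to(fin(.7,15.7),vel=20); manip.line_to(fin(.7,15.1),vel=20); print(status.read_force())
open_gripper(); manip.hold(.2); t=np.array(status.read_eef_pos()); manip.line_to(t+[0,0,110],vel=120)
# look with the camera shifted so the whole edge is seen
t=np.array(fin(0,15)); c=eyes.get_calibration('wrist')['xyz']; print('cam',c,status.read_eef_pos())
manip.line_to([470,-430,230],vel=150)
p,P=cloud('wrist'); save('w7.png',p); np.save('w7.npy',P); print(status.read_clock())
E
```

```text
[-6.30639328 -0.56975288  1.97858135]
cam [ 492.11129121 -247.75139908  275.77054827] [ 483.93128497 -329.63678402  206.29809793]
24.2667
```

View pics/w7.png

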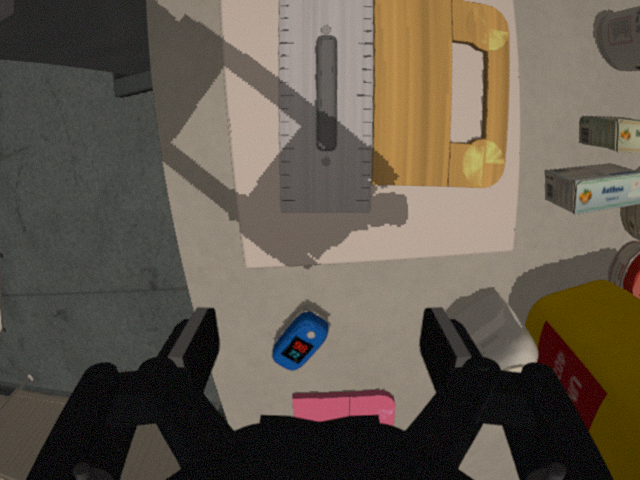

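It lies flat and looks flush along the board's edge at column ~374, overlapping the near end by about 25 px. I'll check this numerically.

```bash
python3 - <<'E'
from m import *
manip.line_to([430,-345,300],vel=150,frame=Rd(-5.35))
p,P=cloud('wrist'); save('w8.png',cv2.resize(p[60:360,240:440],None,fx=2.5,fy=2))
for p,P in((p,P),(cv2.imread('pics/w7.png')[...,::-1],np.load('w7.npy'))):
    p=p.astype(int); z=P[...,2]; ok=(z>14)&(z<34)
    wood=(p[...,0]-p[...,2]>.35*p[...,0])&ok&(abs(P[...,1]+327)<78)
    bl=(p.max(2)-p.min(2)<22)&(p.min(2)>50)&(abs(z-21)<3.2)&(abs(P[...,:2]@u-514)<45)
    print('wood',edge(P,wood,-1)); print('blade',edge(P,bl,1))
    a=P[...,:2]@u; b=P[...,:2]@v
print(status.read_clock())
E
```

```text
wood (array([1.62663611e-03, 5.48604826e+02]), np.float64(-351.2945402687774), np.float64(-184.43125801983732), np.float64(0.09319930158058673), np.int64(45))
blade (array([4.21317723e-03, 5.47978061e+02]), np.float64(-491.50380958951763), np.float64(-194.70251476449104), np.float64(0.24139584540338938), np.int64(47))
wood (array([2.15719281e-03, 5.48917495e+02]), np.float64(-351.5135152418136), np.float64(-202.171744678475), np.float64(0.12359785209281741), np.int64(42))
blade (array([4.64569897e-03, 5.48287571e+02]), np.float64(-493.9577203572898), np.float64(-209.07127970911276), np.float64(0.2661770292076658), np.int64(47))
25.25
```

View pics/w8.png

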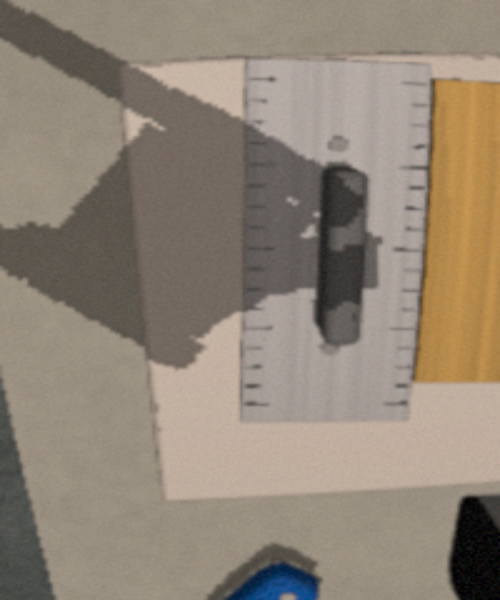

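Measured gap is at most about 1 mm, with yaw within 0.15°. I'll confirm with a very gentle closed-finger nudge on the near long edge at both ends, with the force watched.

```bash
python3 - <<'E'
from m import *
R=Rd(Y+90-180); gripper_close(20)
def at(a,b,z): c=a*u+b*v; return [c[0],c[1],z]
for b in(-345,-215):
    manip.move_ptp(at(455,b,150),R); manip.line_to(at(455,b,92.2),vel=80); manip.hold(.15)
    f0=status.read_force(); a=461; manip.line_to(at(a,b,92.2),vel=40); L=[]; n=0
    while a<473:
        a+=.2; manip.line_to(at(a,b,92.2),vel=30); f=status.read_force()-f0; h=f[:2]@u; L.append(round(float(h),1))
        if h<-2: break
    print(b,round(a,1),L,f,status.read_eef_pos()[:2]@u,status.read_clock())
    manip.line_to(at(452,b,92.2),vel=60); manip.line_to(at(452,b,160),vel=120)
open_gripper(); manip.move_ptp([430,-345,300],Rd(-5.35))
p,P=cloud('wrist'); save('w9.png',p); p=p.astype(int); z=P[...,2]; ok=(z>14)&(z<34)
wood=(p[...,0]-p[...,2]>.35*p[...,0])&ok&(abs(P[...,1]+327)<78)
bl=(p.max(2)-p.min(2)<22)&(p.min(2)>50)&(abs(z-21)<3.2)&(abs(P[...,:2]@u-514)<45)
print('wood',edge(P,wood,-1)); print('blade',edge(P,bl,1)); print(status.read_clock())
E
```

```text
-345 468.2 [0.3, 1.0, -1.3, 1.1, -0.0, 0.1, 0.2, 0.7, 0.4, -0.0, -0.4, 0.2, 0.2, 0.4, 0.6, 0.4, 0.5, 1.2, 0.4, 0.3, 0.0, 0.2, 0.4, 0.5, -0.3, 0.1, 0.3, -0.1, 0.6, 0.4, 0.1, 0.3, 0.5, -1.1, -1.8, -4.1] [-4.00131017  0.92690678  0.90026456] 467.8472008319455 37.6917
-215 468.6 [1.1, 1.1, 0.2, -0.4, 0.6, 0.9, -0.4, 0.9, 0.7, 0.2, 0.1, 1.0, 1.1, 1.1, 0.9, 0.3, 1.1, -0.1, 0.2, 0.4, 0.3, 1.2, 0.5, 0.4, 0.8, 0.7, 0.3, -0.5, 0.3, 0.5, -0.2, -0.5, 0.2, 0.7, 0.3, -0.9, -1.9, -3.2] [-3.23144916  0.07836874  1.66479606] 468.1479665659761 50.2333
wood (array([1.23469305e-03, 5.48578209e+02]), np.float64(-351.86977013009044), np.float64(-201.45700706580106), np.float64(0.07074266488365305), np.int64(41))
blade (array([2.10969364e-03, 5.47505230e+02]), np.float64(-494.3722535603783), np.float64(-194.81198187019706), np.float64(0.12087636243108636), np.int64(47))
53.7167
```

```bash
python3 -c "
from rig import order
print(order.job_done())"
```

```text
the job is handed in; nothing more can be done
None
```

The straightedge was tipped flat onto the bare counter and let go. It was then lifted by its grip, laid on the base against the splint board's near edge, covering all of it, and released; I handed the job in at about 54 of the 58 s. The last look showed it parallel to within about 0.1°, with a measured gap of about 1.2 mm, and the nudges met firm resistance almost at once. The board did not measurably move, though the push against it peaked at about 6 N, slightly above the roughly 5 N at which it can slide.

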